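Unstack the cheese covers and cover each plate

ROBOT

A 7-joint arm with a two-finger parallel gripper is mounted at the origin on the work surface. World frame = base frame: x ahead of the robot, y to its left, z up, the work surface at z = 0. Lengths are in m, angles in rad, forces in N, time in s.
With the tool pointing down it reaches from about 0.425 to 0.925 m from the base axis. Payload 6.8 kg.
Tool frame: the origin (TCP) lies on the mounting face of the last link; the fingertips stand 182 mm ahead of it and the grasp point (between the pads) lies 163 mm ahead of it; z points along the fingers, x is the direction in which the jaws open and shut, and the axes are right-handed (so a half turn about z gives the same grasp; the last joint's range is limited). The gripper opens to 88 mm and grips with 3 to 60 N. Pads are 20 mm wide; open, the fingers measure 115 mm over their backs; the gripper's body (75 mm by 178 mm) begins 61 mm behind the grasp point.
Start: joints at [-1.257, 0.477, 0.022, 1.555, -0.011, 1.109, -0.083], TCP at [0.276, 0.616, 0.405] pointing down, gripper open.
Joint ranges: [-2.96, 2.96], [-0.34, 2.1], [-1.41, 1.46], [0.24, 2.44], [-1.37, 4.51], [0.17, 1.92], [-2.96, 2.96]. Speed limits (rad/s): [2.39, 2.39, 3.14, 3.14, 3.14, 3.14, 3.14].

INTERFACE

Orientations are given as a unit quaternion [x, y, z, w].
In Python, from rig import * gives the robot as it stands.
- The arm moves only by the tool step_arm, never from a script. Its arguments are lists of equal length, an entry for each row: "delta_pos": the shift along the world's x, y, z in cm, a list of three; "delta_rot": the turn, a rotation vector about the world's x, y, z in degrees, a list of three; "fingers": the opening, from 0 (shut) to 1 (fully open). A call has 1 to 8 rows; each row is the pose to reach, as a shift and turn from the pose commanded when the call began; what a row does not reach only later rows make up. A row lasts 1/8 s, in which the tool goes at most 62.5 mm and 10.7 degrees, less where a joint would pass 70% of its speed; a pose out of reach is approached as far as the arm can. A call with a gripper value outside its range is refused whole. The fingers move at their own pace and stop on an object; "newtons" is the grip in N (left out, the last holds). Time passes only in rows, so rows that repeat a pose let the fingers close. It gives the time, the measured TCP pose, the force and the opening at its end, in the units of the state.
- sense(): the state, without advancing time (a new reading comes with each control period).
- capture(name): name is "scene" or "side" or "wrist"; returns the picture (400x640x3 uint8, red, green, blue); there is no depth.
- camera_params(name): a dict with "fx", "fy", "cx", "cy" (pixels), "dist" ([k1, k2, p1, p2, k3] as OpenCV has them; the pictures are not rectified), "R" (3x3) and "t" (3): a world point X has camera coordinates R X + t. Camera axes: x right, y down, z forward; pixel columns grow to the right and rows downward; lengths in m; the calibration is good to about 2 mm. A picture is of the moment at which its call begins: read the wrist's pose just before it. camera_params takes no time and is no camera call; for the wrist camera it gives the pose at the moment of the call.
- hand_in(): hands the job in, once; it reports no verdict.
The state is a dict: "clock": time; "joints": joint angles; "qd": joint speeds; "joint_torque": joint torques, N m; "eef_pos": TCP position; "tool_rot": TCP orientation; "ft_force": force on the tool from outside, world axes, zero at the start; "wrist_torque": the same for the moment, N m; "gripper_width": finger opening in m.
Only numpy, scipy, OpenCV 4.12 (cv2) and the standard library are available. Lean on these libraries where they do the work, as an engineer would, in place of code of your own. Each camera call takes 0.05 s, during which the arm holds its last target. There are 200 camera calls.

TASK

Take the stack of four steel covers apart and put each cover over the cheese on the plate of its own size, so that it stands flat in the plate, inside the rim. Set the covers down gently, do not drop them or tip them over, and leave the small bowl and the spice shaker standing where they are.

Things in the scene. Friction and masses are not known exactly. Their poses are not given: they have to be found in the camera images.
- cover_66: Smallest of 4 round steel covers (upturned cups): 66 mm outside diameter, wall 3 mm, 34 mm high to the flat top, hollow below. Black round knob on top, 26 mm across, 34 to 62 mm above the origin: grasp it from above. Origin: centre of the open lower edge, z up. Loose, under 300 g. Starts standing on the 86 mm cover's top, over its knob (34 mm above its origin).
- cover_86: Second smallest of 4 round steel covers (upturned cups): 86 mm outside diameter, wall 3 mm, 34 mm high to the flat top, hollow below. Black round knob on top, 26 mm across, 34 to 62 mm above the origin: grasp it from above. Origin: centre of the open lower edge, z up. Loose, under 300 g. Starts standing on the 108 mm cover's top, over its knob (34 mm above its origin).
- cover_108: Second largest of 4 round steel covers (upturned cups): 108 mm outside diameter, wall 3 mm, 34 mm high to the flat top, hollow below. Black round knob on top, 26 mm across, 34 to 62 mm above the origin: grasp it from above. Origin: centre of the open lower edge, z up. Loose, under 300 g. Starts standing on the 130 mm cover's top, over its knob (34 mm above its origin).
- cover_130: Largest of 4 round steel covers (upturned cups): 130 mm outside diameter, wall 3 mm, 34 mm high to the flat top, hollow below. Black round knob on top, 26 mm across, 34 to 62 mm above the origin: grasp it from above. Origin: centre of the open lower edge, z up. Loose, under 300 g. Starts on the table, the other three on it, smallest on top.
- plate_66: Smallest of 4 round white plates, for the 66 mm cover: 98 mm across, rim 9 mm high, flat well 84 mm across with its floor 5 mm above the table. A round cheese, 42 mm across, top 24 mm above the table, is fast in its middle. The 66 mm cover fits over the cheese and inside the rim, about 9 mm clear. Fixed. Origin: centre of its underside, on the table, z up.
- plate_86: Second smallest of 4 round white plates, for the 86 mm cover: 118 mm across, rim 9 mm high, flat well 104 mm across with its floor 5 mm above the table. A round cheese, 62 mm across, top 24 mm above the table, is fast in its middle. The 86 mm cover fits over the cheese and inside the rim, about 9 mm clear. Fixed. Origin: centre of its underside, on the table, z up.
- plate_108: Second largest of 4 round white plates, for the 108 mm cover: 140 mm across, rim 9 mm high, flat well 126 mm across with its floor 5 mm above the table. A round cheese, 84 mm across, top 24 mm above the table, is fast in its middle. The 108 mm cover fits over the cheese and inside the rim, about 9 mm clear. Fixed. Origin: centre of its underside, on the table, z up.
- plate_130: Largest of 4 round white plates, for the 130 mm cover: 162 mm across, rim 9 mm high, flat well 148 mm across with its floor 5 mm above the table. A round cheese, 106 mm across, top 24 mm above the table, is fast in its middle. The 130 mm cover fits over the cheese and inside the rim, about 9 mm clear. Fixed. Origin: centre of its underside, on the table, z up.
- ramekin: Bystander: small white ceramic bowl, empty, 62 mm across, 40 mm high, loose, on the table. Origin: centre of its underside.
- shaker: Bystander: small aluminium spice shaker with a domed top, 42 mm across, 63 mm high, loose, standing on the table. Origin: centre of its underside.
Mind the look-alikes: they are no part of the job. Leave any yellow look-alike of the cover_108 alone.

How it is judged:
By the outcome, as a careful person would: the job done as asked, in the order asked, and still so for the second after the job is handed in, with the robot touching nothing.
It also fails if it takes over 104 s, if anything falls off the work surface, if the arm or the gripper's body presses on something with over 40 N, if the wrist force passes 120 N, or if a joint passes its speed limit or range.

## Working session

There is one attempt and no reset: what is moved stays moved. The work goes in short steps, Python scripts to look and compute and a tool call to move; the robot and the scene stay as the last step left them, time stands still between calls to the robot, and variables do not carry over. Pictures are saved under pics/ and viewed, about 12 in all and at most 16, crops included, and the job is handed in when it is done.

Besides the shell and the picture viewer there is one more tool, called by a JSON object that holds its "method" and its "body". step_arm: Moves the arm, as the interface text tells. Its arguments: {"type":"object","properties":{"delta_pos":{"type":"array","items":{"type":"array","items":{"type":"number"}}},"delta_rot":{"type":"array","items":{"type":"array","items":{"type":"number"}}},"fingers":{"type":"array","items":{"type":"number"}},"newtons":{"type":"number"}},"required":["delta_pos","delta_rot","fingers"]}

```bash
mkdir -p pics; ls; python3 - <<'E'
from rig import *
import cv2
s=sense();print({k:np.round(v,3).tolist() if (np:=__import__('numpy')) else 0 for k,v in s.items()})
for n in("scene","side","wrist"):
    p=camera_params(n);cv2.imwrite(f"pics/{n}0.png",capture(n)[:,:,::-1]);print(n,p)
E
```

```text
pics
{'clock': 0.0, 'joints': [-1.257, 0.478, 0.022, 1.556, -0.011, 1.109, -0.083], 'qd': [0.001, 0.001, -0.0, -0.002, 0.001, 0.0, 0.0], 'joint_torque': [-0.001, -58.286, 1.534, -27.259, -0.054, 0.017, 0.0], 'eef_pos': [0.276, 0.616, 0.404], 'tool_rot': [0.839, 0.543, -0.001, 0.001], 'ft_force': [-0.638, 0.1, 0.328], 'wrist_torque': [0.005, -0.009, -0.002], 'gripper_width': 0.088}
scene {'fx': 395.8685328441853, 'fy': 395.8685328441853, 'cx': 324.85566939483164, 'cy': 194.9521846016505, 'dist': array([-0.07825359,  0.        ,  0.        ,  0.        ,  0.        ]), 'R': array([[ 0.2358584 ,  0.97166884, -0.01518156],
       [ 0.59298441, -0.1562799 , -0.78990258],
       [-0.76989629,  0.17730273, -0.6130444 ]]), 't': array([-0.11274762, -0.20566905,  1.50794253])}
side {'fx': 384.24850121997855, 'fy': 384.24850121997855, 'cx': 313.3090567269179, 'cy': 199.06378340683528, 'dist': array([0.0316756, 0.       , 0.       , 0.       , 0.       ]), 'R': array([[ 0.86318932, -0.50470817,  0.01318591],
       [-0.35237458, -0.62094992, -0.70018094],
       [ 0.36157483,  0.59974233, -0.71384367]]), 't': array([-0.39036799,  0.22151161,  0.94359181])}
wrist {'fx': 302.22613620611634, 'fy': 302.22613620611634, 'cx': 318.7680570229804, 'cy': 199.25609816995933, 'dist': array([-0.03048945,  0.        ,  0.        ,  0.        ,  0.        ]), 'R': array([[ 0.40936814,  0.91236713, -0.00198514],
       [ 0.87673219, -0.39277514,  0.27761189],
       [ 0.25250425, -0.11538589, -0.96069126]]), 't': array([-0.67375878, -0.03360617,  0.39170186])}
```

View pics/scene0.png

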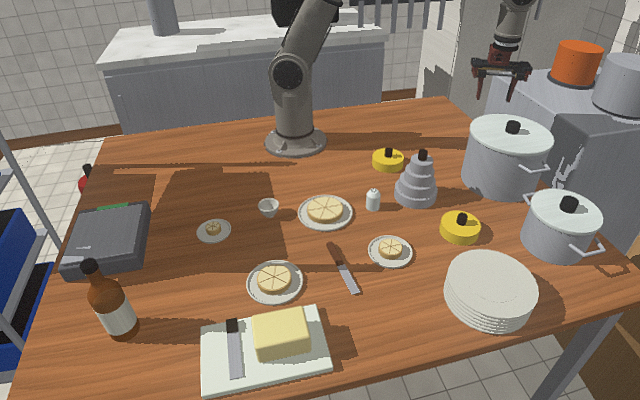

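View pics/side0.png

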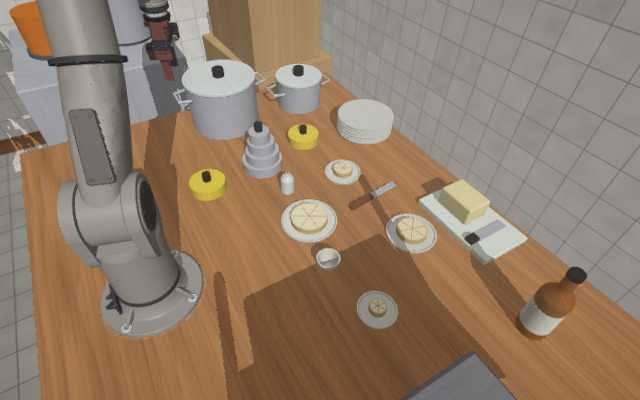

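The stack is at scene (416,180). Two yellow look-alikes sit at (388,158) and (460,226). The plates are at (214,230) for 66, (390,250) for 86, (274,281) for 108 and (325,211) for 130. The bowl is at (268,207) and the shaker at (373,199). The pots' black knobs at (513,127) and (569,204) could also be mistaken for the stack's knob at (423,155), but they are clearly separate from it.

```bash
cat > h.py <<'E'
import numpy as np, cv2, sys
from rig import *
def ray(P,uv):
    K=np.array([[P["fx"],0,P["cx"]],[0,P["fy"],P["cy"]],[0,0,1]])
    u=cv2.undistortPoints(np.float64(uv).reshape(-1,1,2),K,np.array(P["dist"])).reshape(-1,2)
    d=np.c_[u,np.ones(len(u))]@P["R"]; return -P["R"].T@P["t"], d/np.linalg.norm(d,axis=1)[:,None]
def plane(P,uv,z):
    o,d=ray(P,uv); return o+d*((z-o[2])/d[:,2])[:,None]
def tri(rays):
    A=0;b=0
    for o,d in rays:
        M=np.eye(3)-np.outer(d,d);A=A+M;b=b+M@o
    X=np.linalg.solve(A,b); return X,[np.linalg.norm((np.eye(3)-np.outer(d,d))@(X-o)) for o,d in rays]
def blob(mask,seed,r=12):
    """component nearest the seed -> its mask, centroid, contour"""
    n,l,s,c=cv2.connectedComponentsWithStats(mask.astype(np.uint8))
    ok=[i for i in range(1,n) if s[i,4]>=12]
    i=min(ok,key=lambda i:np.min(np.hypot(*(np.argwhere(l==i)[:,::-1]-seed).T)))
    m=(l==i).astype(np.uint8); return m,c[i],max(cv2.findContours(m,0,cv2.CHAIN_APPROX_NONE)[0],key=len).reshape(-1,2)
def circ(p):
    A=np.c_[2*p[:,:2],np.ones(len(p))];x=np.linalg.lstsq(A,(p[:,:2]**2).sum(1),rcond=None)[0]
    return x[:2],np.sqrt(x[2]+x[:2]@x[:2])
E
python3 - <<'E'
from h import *
seeds={"scene":{"66":(214,230),"86":(390,250),"108":(274,281),"130":(325,211),"knob":(423,155),"pot1":(513,127),"pot2":(569,204)},
"side":{"66":(377,309),"86":(343,172),"108":(411,233),"130":(309,220),"knob":(258,127),"pot1":(218,72),"pot2":(298,71)}}
R={}
for n in seeds:
    P=camera_params(n);im=cv2.imread(f"pics/{n}0.png");hsv=cv2.cvtColor(im,cv2.COLOR_BGR2HSV)
    h,s,v=[hsv[...,i].astype(int) for i in range(3)]
    for k,sd in seeds[n].items():
        win=np.zeros(h.shape,bool);w=12 if k[0] in"kp" else 32;win[sd[1]-w:sd[1]+w,sd[0]-w:sd[0]+w]=1
        if k[0] in"kp":
            m,c,ct=blob((v<60)&win,sd);o,d=ray(P,[c]);R.setdefault(k,[]).append((o,d[0]));print(n,k,c,m.sum())
        else:
            # plate = not wood: wood is saturated orange h<15
            pl=(((s<75)&(v>60))|((h>16)&(h<35)))&win
            m,c,ct=blob(cv2.morphologyEx(pl.astype(np.uint8),cv2.MORPH_OPEN,np.ones((2,2))),sd)
            hull=cv2.convexHull(ct).reshape(-1,2)
            e=cv2.fitEllipse(ct)
            x,r=circ(plane(P,ct,.008))
            print(n,k,"plate",np.round(x,4),"diam",round(2*r,4),"px",m.sum(),"bbox",ct.min(0),ct.max(0))
            cm,cc,cct=blob((h>16)&(h<35)&(s>60)&win,sd);x,r=circ(plane(P,cct,.02));print("   cheese",np.round(x,4),round(2*r,4))
for k in R: print(k,*tri(R[k]))
E
```

```text
scene 66 plate [ 0.4473 -0.3113] diam 0.0974 px 673 bbox [197 220] [231 244]
   cheese [ 0.4468 -0.3134] 0.05
scene 86 plate [0.6436 0.137 ] diam 0.1167 px 1184 bbox [369 236] [413 269]
   cheese [0.6434 0.1342] 0.0684
scene 108 plate [ 0.6691 -0.1702] diam 0.1382 px 2050 bbox [247 261] [303 306]
   cheese [ 0.6682 -0.1722] 0.0894
scene 130 plate [0.4474 0.0104] diam 0.1611 px 1605 bbox [299 196] [353 232]
   cheese [0.4462 0.0071] 0.1129
scene knob [422.21518987 154.73417722] 79
scene pot1 [512.62411348 127.02836879] 141
scene pot2 [568.68995633 203.99563319] 229
side 66 plate [ 0.4399 -0.3204] diam 0.0952 px 1248 bbox [358 292] [398 329]
   cheese [ 0.437  -0.3191] 0.0426
side 86 plate [0.6372 0.126 ] diam 0.1187 px 743 bbox [325 160] [361 185]
   cheese [0.6299 0.1242] 0.0531
side 108 plate [ 0.6632 -0.1803] diam 0.1394 px 1599 bbox [387 214] [437 254]
   cheese [ 0.6566 -0.1803] 0.0699
side 130 plate [4.398e-01 2.000e-04] diam 0.1611 px 1956 bbox [282 200] [337 243]
   cheese [ 0.4352 -0.0011] 0.096
side knob [257.66666667 128.66666667] 18
side pot1 [217.5625  71.375 ] 96
side pot2 [297.48387097  72.        ] 31
knob [0.42790383 0.30300047 0.14473151] [np.float64(0.00392834430033096), np.float64(0.003928344300330896)]
pot1 [0.42132221 0.59932162 0.19556212] [np.float64(0.0011528639151645306), np.float64(0.0011528639151644688)]
pot2 [0.71867255 0.58070439 0.13116743] [np.float64(0.003794812799436909), np.float64(0.003794812799436768)]
```

```bash
python3 - <<'E'
import cv2,numpy as np
a=cv2.imread("pics/scene0.png")[130:270,340:480];b=cv2.imread("pics/side0.png")[105:215,200:340]
a=cv2.resize(a,None,fx=2.8,fy=2.8);b=cv2.resize(b,(400,392*110//140))
o=np.zeros((392,800,3),np.uint8);o[:a.shape[0],:392]=a;o[:b.shape[0],400:]=b
cv2.imwrite("pics/crop.png",o)
E
```

```text
(no output)
```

View pics/crop.png

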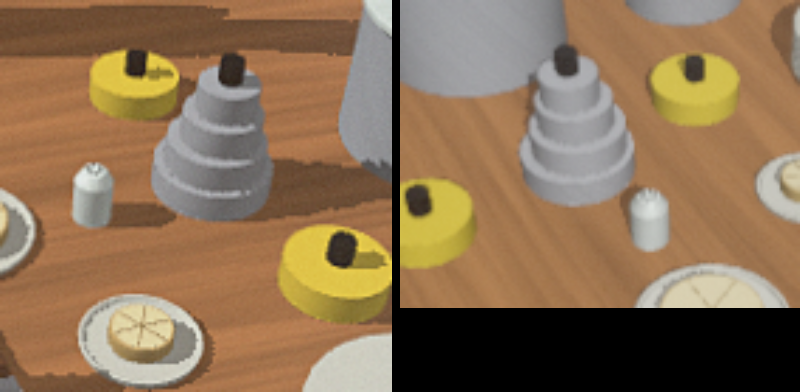

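The crop confirms the grey stack with its black knob, the shaker apart from it, and the two yellow covers to be left alone. The scene and side views disagree by a steady 12 mm or so, so I'll check against the wrist camera.

{"method": "step_arm", "body": {"delta_pos": [[17,-45,10],[17,-45,10],[17,-45,10],[17,-45,10],[17,-45,10],[17,-45,10],[17,-45,10],[17,-45,10]], "delta_rot": [[0,0,0],[0,0,0],[0,0,0],[0,0,0],[0,0,0],[0,0,0],[0,0,0],[0,0,0]], "fingers": [1,1,1,1,1,1,1,1]}}

```text
clock: 1.15
eef_pos: [0.4467, 0.1633, 0.5052]
tool_rot: [0.84, 0.543, 0.0, -0.0]
ft_force: [0.7, 0.8, -0.1]
gripper_width: 0.0877
```

{"method": "step_arm", "body": {"delta_pos": [[0,0,0],[0,0,0],[0,0,0]], "delta_rot": [[0,0,0],[0,0,0],[0,0,0]], "fingers": [1,1,1]}}

```text
clock: 1.52
eef_pos: [0.4458, 0.1673, 0.5042]
tool_rot: [0.839, 0.545, -0.0, -0.0]
ft_force: [-0.5, 0.5, -0.6]
gripper_width: 0.0877
```

```bash
python3 - <<'E'
from h import *
import pickle
P=camera_params("wrist");print(sense()["eef_pos"],sense()["clock"]);im=capture("wrist")[:,:,::-1];cv2.imwrite("pics/w1.png",im);pickle.dump(P,open("w1.pkl","wb"))
E
```

```text
[0.44577328 0.16731779 0.50420755] 1.525
```

View pics/w1.png

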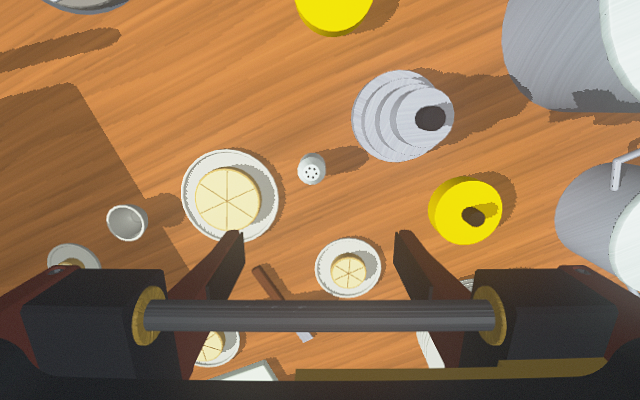

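The wrist view shows the stack's knob at (430,118), plate 130 at (230,196), plate 86 at (348,267), the shaker at (312,169) and the bowl at (128,222).

```bash
cat >> h.py <<'E'
def plate(im,P,sd,w,zp=.008):
    hsv=cv2.cvtColor(im,cv2.COLOR_BGR2HSV);h,s,v=[hsv[...,i].astype(int) for i in range(3)]
    win=np.zeros(h.shape,bool);win[max(0,sd[1]-w):sd[1]+w,max(0,sd[0]-w):sd[0]+w]=1
    m,c,ct=blob(cv2.morphologyEx(((((s<75)&(v>60))|((h>16)&(h<35)))&win).astype(np.uint8),cv2.MORPH_OPEN,np.ones((3,3))),sd)
    q=plane(P,ct,zp);x,r=circ(q)
    for _ in range(5):
        e=np.abs(np.hypot(*(q[:,:2]-x).T)-r);x,r=circ(q[e<max(.002,1.5*np.median(e))])
    return x,2*r
def knob(im,P,sd,ztop,w=24,vmax=75):
    v=cv2.cvtColor(im,cv2.COLOR_BGR2HSV)[...,2]
    win=np.zeros(v.shape,bool);win[max(0,sd[1]-w):sd[1]+w,max(0,sd[0]-w):sd[0]+w]=1
    m,c,ct=blob((v<vmax)&win,sd); e=cv2.fitEllipse(ct)
    return plane(P,[c],ztop-.010)[0],c,m.sum(),np.round(e,1) if 0 else e
E
python3 - <<'E'
from h import *
import pickle
im=cv2.imread("pics/w1.png");P=pickle.load(open("w1.pkl","rb"))
print("p130",plate(im,P,(230,196),54));print("p86",plate(im,P,(348,267),38))
print(knob(im,P,(430,118),.164,20))
for n,k,sp in(("scene",(423,155),(325,211)),("side",(258,127),(309,220))):
    print(n,knob(cv2.imread(f"pics/{n}0.png"),camera_params(n),k,.164,12)[:3])
g=np.array([.4458,.1673,.5042]);o=-P["R"].T@P["t"];print("cam",o)
E
```

```text
p130 (array([0.43917857, 0.00849976]), np.float64(0.16003882335680097))
p86 (array([0.63745207, 0.1365237 ]), np.float64(0.11636141436609165))
(array([0.42631782, 0.29845237, 0.154     ]), array([424.57763975, 117.95031056]), np.uint64(161), ((431.1778869628906, 118.00799560546875), (22.59185218811035, 29.19704246520996), 82.9656753540039))
scene (array([0.43610441, 0.3006042 , 0.154     ]), array([422.25555556, 154.68888889]), np.uint64(90))
side (array([0.42690894, 0.29520614, 0.154     ]), array([257.52857143, 126.35714286]), np.uint64(70))
cam [0.37582119 0.19824184 0.48473727]
```

{"method": "step_arm", "body": {"delta_pos": [[-1.8,13.2,-11.5],[-1.8,13.2,-11.5],[-1.8,13.2,-11.5],[-1.8,13.2,-11.5],[-1.8,13.2,-11.5],[-1.8,13.2,-11.5]], "delta_rot": [[0,0,0],[0,0,0],[0,0,0],[0,0,0],[0,0,0],[0,0,0]], "fingers": [1,1,1,1,1,1]}}

```text
clock: 2.33
eef_pos: [0.4289, 0.297, 0.3907]
tool_rot: [0.84, 0.543, 0.001, -0.0]
ft_force: [0.5, 0.4, -0.2]
gripper_width: 0.0878
```

```bash
python3 - <<'E'
from h import *
import pickle
P=camera_params("wrist");s=sense();print(s["eef_pos"],s["clock"]);im=capture("wrist")[:,:,::-1].copy();cv2.imwrite("pics/w2.png",im);pickle.dump(P,open("w2.pkl","wb"))
E
```

```text
[0.42893124 0.29700871 0.39068273] 2.325
```

View pics/w2.png

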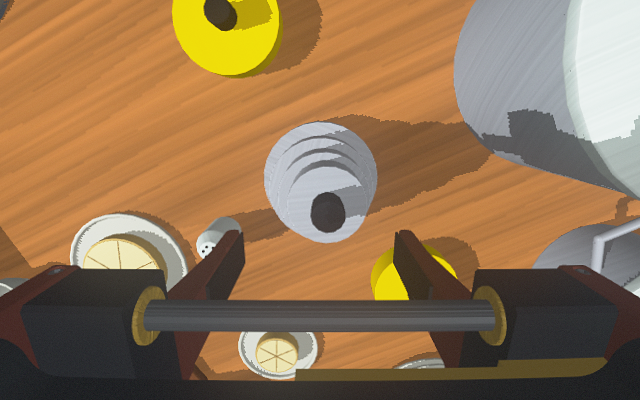

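The knob is at (327,212), between the fingertips at (238,235) and (400,235), with the tiers seen below it.

```bash
python3 - <<'E'
from h import *
import pickle
im=cv2.imread("pics/w2.png");P=pickle.load(open("w2.pkl","rb"))
for v in(75,90,105):
  r=knob(im,P,(327,212),.164,27,v);print(v,r, plane(P,[r[3][0]],.152))
# cover_66 flat top z=.136: contour by low saturation ring is hard; print knob top contour spread
hsv=cv2.cvtColor(im,cv2.COLOR_BGR2HSV);print(hsv[212,280:385:6,2],hsv[170:245:5,327,2])
E
```

```text
75 (array([0.42856884, 0.30465647, 0.154     ]), array([327.71305182, 212.01247601]), np.uint64(1042), ((327.65582275390625, 212.04244995117188), (32.65522003173828, 38.98112487792969), 174.28109741210938)) [[0.42921236 0.30438942 0.152     ]]
90 (array([0.42857149, 0.30455761, 0.154     ]), array([327.59501845, 212.06642066]), np.uint64(1084), ((327.608154296875, 212.08714294433594), (33.2526741027832, 39.56175994873047), 176.2667694091797)) [[0.42923034 0.30434168 0.152     ]]
105 (array([0.42858347, 0.30452929, 0.154     ]), array([327.56717764, 212.09467989]), np.uint64(1109), ((327.58160400390625, 212.11663818359375), (33.809913635253906, 39.85683822631836), 175.2392578125)) [[0.42924374 0.30431359 0.152     ]]
[201 205 205 205 201 172  72  69  67  68  69 134 139 139 135 130 149 188] [204 204 204 206 205  67  68  68  66  68  69  73  71 198 204]
```

{"method": "step_arm", "body": {"delta_pos": [[0.1,0.65,0],[0.1,0.65,-3.5],[0.1,0.65,-6.9],[0.1,0.65,-6.9],[0.1,0.65,-6.9],[0.1,0.65,-6.9],[0.1,0.65,-6.9],[0.1,0.65,-6.9]], "delta_rot": [[0,0,0],[0,0,0],[0,0,0],[0,0,0],[0,0,0],[0,0,0],[0,0,0],[0,0,0]], "fingers": [1,1,1,1,0,0,0,0], "newtons": 15}}

```text
clock: 3.38
eef_pos: [0.4294, 0.3044, 0.3212]
tool_rot: [0.839, 0.543, 0.0, -0.0]
ft_force: [-0.0, 0.8, 0.7]
gripper_width: 0.0514
```

{"method": "step_arm", "body": {"delta_pos": [[0,0,0],[0,0,0],[0,0,0],[0,0,0]], "delta_rot": [[0,0,0],[0,0,0],[0,0,0],[0,0,0]], "fingers": [0,0,0,0]}}

```text
clock: 3.88
eef_pos: [0.4293, 0.3044, 0.3206]
tool_rot: [0.839, 0.543, -0.0, -0.0]
ft_force: [-0.2, 0.4, -0.4]
gripper_width: 0.0256
```

{"method": "step_arm", "body": {"delta_pos": [[0,0,2],[0,0,5],[0,0,9],[2,-6,11],[4,-12,11],[6,-18,11],[8,-24,11],[9,-30,11]], "delta_rot": [[0,0,0],[0,0,0],[0,0,0],[0,0,0],[0,0,0],[0,0,0],[0,0,0],[0,0,0]], "fingers": [0,0,0,0,0,0,0,0], "newtons": 20}}

```text
clock: 4.88
eef_pos: [0.519, 0.0066, 0.4307]
tool_rot: [0.839, 0.544, 0.0, 0.0]
ft_force: [0.2, -0.1, -1.7]
gripper_width: 0.0257
```

{"method": "step_arm", "body": {"delta_pos": [[1,-6,0],[1,-12,0],[1,-18,0],[1,-24,0],[1,-30,0],[1.4,-36,0],[1.4,-36,0],[1.4,-36,0]], "delta_rot": [[0,0,0],[0,0,0],[0,0,0],[0,0,0],[0,0,0],[0,0,0],[0,0,0],[0,0,0]], "fingers": [0,0,0,0,0,0,0,0]}}

```text
clock: 5.88
eef_pos: [0.5326, -0.3511, 0.43]
tool_rot: [0.84, 0.543, -0.0, -0.001]
ft_force: [0.5, 0.6, -0.8]
gripper_width: 0.0258
```

```bash
cat > cap.py <<'E'
from h import *
import pickle
n=sys.argv[1]
P=camera_params("wrist");s=sense();print(np.round(s["eef_pos"],4),s["clock"]);cv2.imwrite(f"pics/{n}.png",capture("wrist")[:,:,::-1]);pickle.dump(P,open(n+".pkl","wb"))
E
python3 cap.py w3
```

```text
[ 0.5326 -0.3511  0.43  ] 5.875
```

View pics/w3.png

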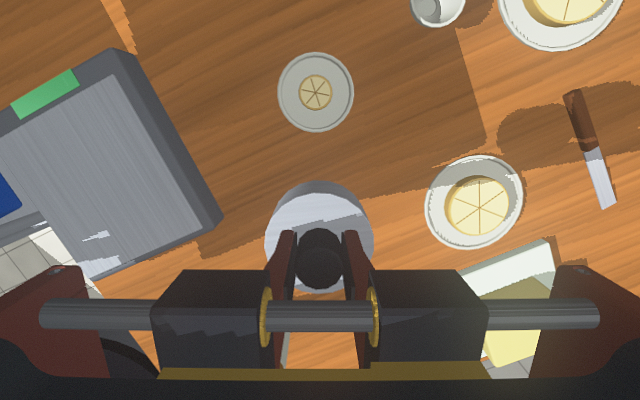

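The cover hangs level in the grip, with its knob at (319,257). Plate 66 is at (316,92) and plate 108 at (473,201).

```bash
python3 - <<'E'
from h import *
import pickle
im=cv2.imread("pics/w3.png");P=pickle.load(open("w3.pkl","rb"))
print("p66",plate(im,P,(316,92),44));print("p108",plate(im,P,(473,201),54))
hsv=cv2.cvtColor(im,cv2.COLOR_BGR2HSV);h,s,v=[hsv[...,i].astype(int) for i in range(3)]
for sd,w in(((316,92),44),((473,201),54)):
    win=np.zeros(h.shape,bool);win[sd[1]-w:sd[1]+w,sd[0]-w:sd[0]+w]=1
    m,c,ct=blob((h>16)&(h<35)&(s>60)&win,sd);print("cheese",circ(plane(P,ct,.02)))
# held cover: flat top at z = .43-.185 ; rim outline points on the left/upper side
cov=(s<60)&(v>90);cov[:175]=0;cov[300:]=0;cov[:,:255]=0;cov[:,385:]=0
m,c,ct=blob(cov,(285,235));print(ct.min(0),ct.max(0))
top=(v>190)&(cov>0);print([ (y,np.flatnonzero(cov[y]).min(),np.flatnonzero(cov[y]).max()) for y in range(185,285,10)])
k=cv2.HoughCircles(cv2.GaussianBlur(im[225:295,290:350,1],(3,3),0),cv2.HOUGH_GRADIENT,1,50,param1=60,param2=8,minRadius=17,maxRadius=32);print(k)
print("tcp axis px:",)
K=np.array([[P["fx"],0,P["cx"]],[0,P["fy"],P["cy"]],[0,0,1]])
for z in(.273,.245,.211): print(cv2.projectPoints(np.array([[.5326,-.3511,z]]),cv2.Rodrigues(P["R"])[0],P["t"],K,P["dist"])[0].ravel())
E
```

```text
p66 (array([ 0.43897416, -0.31425156]), np.float64(0.0960349259012105))
p108 (array([ 0.66340868, -0.17229125]), np.float64(0.13865802056693302))
cheese (array([ 0.43901462, -0.31418769]), np.float64(0.020064534739673023))
cheese (array([ 0.66152168, -0.17362666]), np.float64(0.04344759307271171))
[264 180] [373 260]Traceback (most recent call last):
  File "<stdin>", line 12, in <module>
    return umr_minimum(a, axis, None, out, keepdims, initial, where)
ValueError: zero-size array to reduction operation minimum which has no identity
```

```bash
python3 - <<'E'
from h import *
import pickle
im=cv2.imread("pics/w3.png");P=pickle.load(open("w3.pkl","rb"))
hsv=cv2.cvtColor(im,cv2.COLOR_BGR2HSV);s,v=hsv[...,1].astype(int),hsv[...,2].astype(int)
K=np.array([[P["fx"],0,P["cx"]],[0,P["fy"],P["cy"]],[0,0,1]])
pr=lambda X:cv2.projectPoints(np.float64(X).reshape(-1,1,3),cv2.Rodrigues(P["R"])[0],P["t"],K,P["dist"])[0].reshape(-1,2)
t=np.array([.5326,-.3511]);
for z in(.273,.245,.211): print(z,pr([*t,z]))
# outer cover contour against wood (upper arc): fit circle of lower edge/top edge
cov=((s<60)&(v>90)).astype(np.uint8);cov[:175]=0;cov[300:]=0;cov[:,:255]=0;cov[:,385:]=0
m,c,ct=blob(cov,(285,235))
side=plane(P,ct[(ct[:,1]<260)&((ct[:,0]<275)|(ct[:,0]>365))&(ct[:,1]>225)],.245);print("top edge L/R",side[:,:2].min(0),side[:,:2].max(0),len(side), circ(side))
up=ct[(ct[:,1]<200)];print("low edge circle",circ(plane(P,up,.211)),len(up))
E
```

```text
0.273 [[319.17259787 269.00031053]]
0.245 [[319.10421326 245.68851168]]
0.211 [[319.04422083 225.25804451]]
top edge L/R [ 0.50865175 -0.38351156] [ 0.55328414 -0.31876639] 83 (array([ 0.53007597, -0.35011439]), np.float64(0.03201814318000366))
low edge circle (array([ 0.53345113, -0.35183922]), np.float64(0.0333701949079456)) 80
```

{"method": "step_arm", "body": {"delta_pos": [[-4,2,-4],[-9.4,4.15,-8],[-9.4,4.15,-13],[-9.4,4.15,-15],[-9.4,4.15,-15],[-9.4,4.15,-15],[-9.4,4.15,-15]], "delta_rot": [[0,0,0],[0,0,0],[0,0,0],[0,0,0],[0,0,0],[0,0,0],[0,0,0]], "fingers": [0,0,0,0,0,0,0]}}

```text
clock: 6.8
eef_pos: [0.4393, -0.3101, 0.2819]
tool_rot: [0.839, 0.544, 0.001, 0.001]
ft_force: [-0.7, 0.3, -0.4]
gripper_width: 0.025
```

{"method": "step_arm", "body": {"delta_pos": [[0,-0.4,-2],[0,-0.4,-3.5],[0,-0.4,-4.6],[0,-0.4,-5.2],[0,-0.4,-5.5],[0,-0.4,-5.7],[0,-0.4,-5.85],[0,-0.4,-5.85]], "delta_rot": [[0,0,0],[0,0,0],[0,0,0],[0,0,0],[0,0,0],[0,0,0],[0,0,0],[0,0,0]], "fingers": [0,0,0,0,0,0,0,0]}}

```text
clock: 7.8
eef_pos: [0.4387, -0.3143, 0.2236]
tool_rot: [0.84, 0.543, 0.001, 0.0]
ft_force: [-3.1, 2.0, 13.5]
gripper_width: 0.0256
```

{"method": "step_arm", "body": {"delta_pos": [[0,0,0.05],[0,0,0.05],[0,0,0.05],[0,0,0.05],[0,0,0.05],[0,0,2],[0,0,6],[0,0,12]], "delta_rot": [[0,0,0],[0,0,0],[0,0,0],[0,0,0],[0,0,0],[0,0,0],[0,0,0],[0,0,0]], "fingers": [0.65,0.65,0.65,0.65,0.65,0.65,0.65,0.65]}}

```text
clock: 8.8
eef_pos: [0.4382, -0.3135, 0.3422]
tool_rot: [0.839, 0.543, -0.001, -0.001]
ft_force: [1.5, -0.5, 1.0]
gripper_width: 0.0571
```

{"method": "step_arm", "body": {"delta_pos": [[6,-2.6,4],[6,-2.6,8],[6,-2.6,8],[6,-2.6,8]], "delta_rot": [[0,0,0],[0,0,0],[0,0,0],[0,0,0]], "fingers": [0.65,0.65,0.65,0.65]}}

```text
clock: 9.3
eef_pos: [0.4981, -0.3398, 0.4214]
tool_rot: [0.84, 0.543, -0.0, -0.001]
ft_force: [0.1, 0.4, -0.5]
gripper_width: 0.057
```

```bash
python3 cap.py w4
```

```text
[ 0.4981 -0.3398  0.4214] 9.3
```

View pics/w4.png

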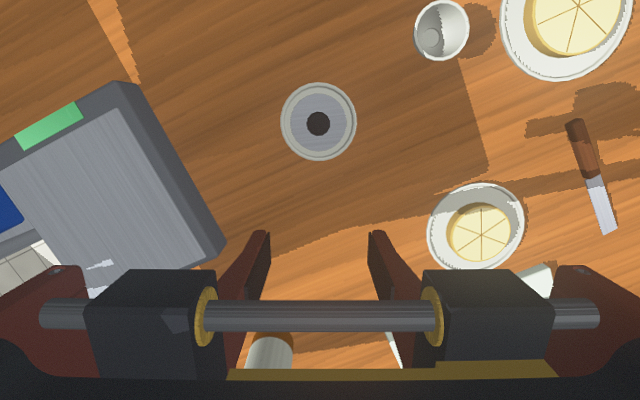

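The 66 mm cover is seated concentric in its plate at (318,122). Back to the stack.

{"method": "step_arm", "body": {"delta_pos": [[-1,6,0],[-2,12,0],[-3,18,0],[-4,24,0],[-5,30,0],[-6,36,0],[-6.5,42,0],[-6.9,48,0]], "delta_rot": [[0,0,0],[0,0,0],[0,0,0],[0,0,0],[0,0,0],[0,0,0],[0,0,0],[0,0,0]], "fingers": [0.65,0.65,0.65,0.65,0.65,0.65,0.65,0.65]}}

```text
clock: 10.35
eef_pos: [0.4282, 0.1414, 0.4211]
tool_rot: [0.839, 0.543, -0.001, -0.0]
ft_force: [1.9, 0.1, -0.5]
gripper_width: 0.057
```

{"method": "step_arm", "body": {"delta_pos": [[0,6,-1],[0,12,-3],[0,16.4,-6.5],[0,16.4,-6.5],[0,16.4,-6.5]], "delta_rot": [[0,0,0],[0,0,0],[0,0,0],[0,0,0],[0,0,0]], "fingers": [0.65,0.65,0.65,0.65,0.65]}}

```text
clock: 10.98
eef_pos: [0.4294, 0.3028, 0.3563]
tool_rot: [0.84, 0.543, -0.001, 0.0]
ft_force: [0.7, -1.8, 0.4]
gripper_width: 0.0572
```

```bash
python3 cap.py w5; python3 - <<'E'
from h import *
import pickle
im=cv2.imread("pics/w5.png");P=pickle.load(open("w5.pkl","rb"))
t=sense()["eef_pos"];K=np.array([[P["fx"],0,P["cx"]],[0,P["fy"],P["cy"]],[0,0,1]])
sd=cv2.projectPoints(np.array([[.4288,.3045,.12]]),cv2.Rodrigues(P["R"])[0],P["t"],K,P["dist"])[0].ravel().astype(int)
r=knob(im,P,tuple(sd),.130,27,90);print(sd,r)
E
```

```text
[0.4294 0.3028 0.3563] 10.975
[321 215] (array([0.43102915, 0.30142935, 0.12      ]), array([319.21023256, 219.60186047]), np.uint64(1075), ((319.2037353515625, 219.62640380859375), (32.87772750854492, 39.664241790771484), 0.7107253074645996))
```

{"method": "step_arm", "body": {"delta_pos": [[0.15,-0.15,-1],[0.15,-0.15,-4],[0.15,-0.15,-6.9],[0.15,-0.15,-6.9],[0.15,-0.15,-6.9],[0.15,-0.15,-6.9],[0.15,-0.15,-6.9],[0.15,-0.15,-6.9]], "delta_rot": [[0,0,0],[0,0,0],[0,0,0],[0,0,0],[0,0,0],[0,0,0],[0,0,0],[0,0,0]], "fingers": [0.65,0.65,0.65,0.65,0,0,0,0]}}

```text
clock: 12.02
eef_pos: [0.4312, 0.3024, 0.2887]
tool_rot: [0.839, 0.543, 0.0, -0.0]
ft_force: [-1.7, -0.5, 3.7]
gripper_width: 0.0258
```

{"method": "step_arm", "body": {"delta_pos": [[0,0,0],[0,0,0],[0,0,0]], "delta_rot": [[0,0,0],[0,0,0],[0,0,0]], "fingers": [0,0,0]}}

```text
clock: 12.4
eef_pos: [0.4312, 0.3024, 0.2887]
tool_rot: [0.839, 0.543, 0.0, -0.0]
ft_force: [-2.2, -1.4, 5.8]
gripper_width: 0.0255
```

{"method": "step_arm", "body": {"delta_pos": [[0,0,1.5],[0,0,4],[0,0,8],[4,-3,11],[9,-6,11],[14,-9.5,11],[19,-13,11],[24,-16.5,11]], "delta_rot": [[0,0,0],[0,0,0],[0,0,0],[0,0,0],[0,0,0],[0,0,0],[0,0,0],[0,0,0]], "fingers": [0,0,0,0,0,0,0,0]}}

```text
clock: 13.4
eef_pos: [0.6724, 0.1365, 0.3989]
tool_rot: [0.839, 0.544, 0.0, -0.0]
ft_force: [0.2, 1.1, -2.1]
gripper_width: 0.0256
```

{"method": "step_arm", "body": {"delta_pos": [[5,-4.1,0],[5.6,-4.1,0],[5.6,-4.1,0],[5.6,-4.1,0]], "delta_rot": [[0,0,0],[0,0,0],[0,0,0],[0,0,0]], "fingers": [0,0,0,0]}}

```text
clock: 13.9
eef_pos: [0.7262, 0.0984, 0.3983]
tool_rot: [0.839, 0.544, -0.0, -0.001]
ft_force: [0.7, -0.7, -2.1]
gripper_width: 0.0256
```

```bash
python3 cap.py w6; cat > pl.py <<'E'
from h import *
import pickle
# args: pic  plate_x plate_y plate_diam_px_halfwindow  cover_diam  (held cover: top = tcp-.163-.0217)
n,px,py,w,D=sys.argv[1],*map(float,sys.argv[2:6]);dz=float(sys.argv[6])
im=cv2.imread(f"pics/{n}.png");P=pickle.load(open(n+".pkl","rb"));t=sense()["eef_pos"]
K=np.array([[P["fx"],0,P["cx"]],[0,P["fy"],P["cy"]],[0,0,1]])
pr=lambda X:cv2.projectPoints(np.float64(X).reshape(-1,1,3),cv2.Rodrigues(P["R"])[0],P["t"],K,P["dist"])[0].reshape(-1,2)
sd=tuple(pr([px,py,.02])[0].astype(int));print("plate px",sd,plate(im,P,sd,int(w)))
hsv=cv2.cvtColor(im,cv2.COLOR_BGR2HSV);s,v=hsv[...,1].astype(int),hsv[...,2].astype(int)
zl=t[2]-.163-dz;a=np.linspace(0,2*np.pi,90)
c=pr(np.c_[t[0]+D/2*np.cos(a),t[1]+D/2*np.sin(a),np.full(90,zl)]);lo=c.min(0);hi=c.max(0)
cov=((s<60)&(v>80)).astype(np.uint8);b=6
cov[:int(lo[1])-b]=0;cov[:,:int(lo[0])-b]=0;cov[:,int(hi[0])+b:]=0;cov[300:]=0
m,cc,ct=blob(cov,(c[:,0].mean(),lo[1]+4));up=ct[ct[:,1]<lo[1]+.22*(hi[0]-lo[0])]
x,r=circ(plane(P,up,zl));print("tcp",t,"held lower edge",x,"off",x-t[:2],"diam",2*r,len(up))
E
python3 pl.py w6 .637 .1365 50 .086 .0577
```

```text
[0.7262 0.0984 0.3983] 13.9
plate px (np.int64(317), np.int64(93)) (array([0.63761035, 0.1362634 ]), np.float64(0.11560999271829632))
tcp [0.72614088 0.09839352 0.3984905 ] held lower edge [0.73278953 0.09290686] off [ 0.00664865 -0.00548666] diam 0.09954322731807386 113
```

View pics/w6.png

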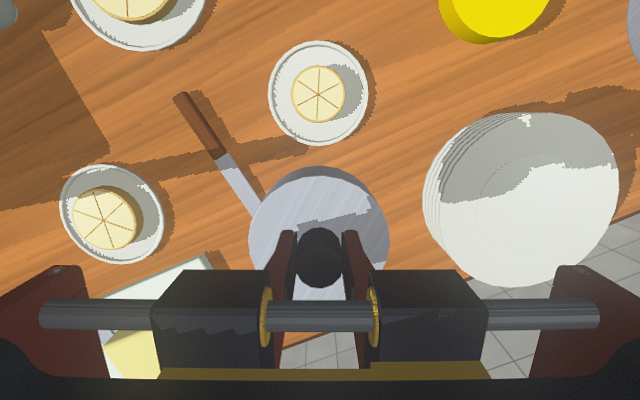

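Plate 86 is at (318,93), and the held 86 mm cover is level and clear, with its edges at 249 and 390. The lower-edge fit for the held cover came out wrong because it merged with the knife blade, so I'm taking the cover as centred.

{"method": "step_arm", "body": {"delta_pos": [[-4.5,2,-2],[-8.8,3.8,-5],[-8.8,3.8,-10],[-8.8,3.8,-14],[-8.8,3.8,-15],[-8.8,3.8,-15],[-8.8,3.8,-15]], "delta_rot": [[0,0,0],[0,0,0],[0,0,0],[0,0,0],[0,0,0],[0,0,0],[0,0,0]], "fingers": [0,0,0,0,0,0,0]}}

```text
clock: 14.82
eef_pos: [0.6399, 0.1347, 0.2502]
tool_rot: [0.839, 0.543, 0.002, 0.0]
ft_force: [-0.1, 1.0, -0.8]
gripper_width: 0.0253
```

{"method": "step_arm", "body": {"delta_pos": [[-0.2,0.15,-0.8],[-0.2,0.15,-1.4],[-0.2,0.15,-1.8],[-0.2,0.15,-2.1],[-0.2,0.15,-2.3],[-0.2,0.15,-2.45],[-0.2,0.15,-2.45]], "delta_rot": [[0,0,0],[0,0,0],[0,0,0],[0,0,0],[0,0,0],[0,0,0],[0,0,0]], "fingers": [0,0,0,0,0,0,0]}}

```text
clock: 15.7
eef_pos: [0.6371, 0.1358, 0.2257]
tool_rot: [0.84, 0.543, -0.0, -0.0]
ft_force: [-8.0, -0.9, 14.5]
gripper_width: 0.0255
```

{"method": "step_arm", "body": {"delta_pos": [[0,0,0.05],[0,0,0.05],[0,0,0.05],[0,0,0.05],[0,0,0.05],[0,0,2],[0,0,6],[0,0,12]], "delta_rot": [[0,0,0],[0,0,0],[0,0,0],[0,0,0],[0,0,0],[0,0,0],[0,0,0],[0,0,0]], "fingers": [0.65,0.65,0.65,0.65,0.65,0.65,0.65,0.65]}}

```text
clock: 16.7
eef_pos: [0.6366, 0.1359, 0.3448]
tool_rot: [0.839, 0.543, -0.001, -0.0]
ft_force: [1.0, -0.1, -0.8]
gripper_width: 0.0569
```

{"method": "step_arm", "body": {"delta_pos": [[-4.3,3.4,3],[-8.6,6.8,4],[-12.9,10.2,4],[-17.2,13.6,2],[-20.8,16.5,-1],[-20.8,16.5,-1.5],[-20.8,16.5,-1.5]], "delta_rot": [[0,0,0],[0,0,0],[0,0,0],[0,0,0],[0,0,0],[0,0,0],[0,0,0]], "fingers": [0.65,0.65,0.65,0.65,0.65,0.65,0.65]}}

```text
clock: 17.58
eef_pos: [0.4297, 0.3005, 0.3295]
tool_rot: [0.84, 0.543, 0.001, 0.0]
ft_force: [0.7, 0.1, -0.7]
gripper_width: 0.057
```

```bash
python3 cap.py w7; python3 - <<'E'
from h import *
import pickle
im=cv2.imread("pics/w7.png");P=pickle.load(open("w7.pkl","rb"))
K=np.array([[P["fx"],0,P["cx"]],[0,P["fy"],P["cy"]],[0,0,1]])
sd=cv2.projectPoints(np.array([[.430,.303,.086]]),cv2.Rodrigues(P["R"])[0],P["t"],K,P["dist"])[0].ravel().astype(int)
print(sd,knob(im,P,tuple(sd),.096,27,90))
E
```

```text
[0.4297 0.3005 0.3295] 17.575
[321 212] (array([0.42999825, 0.30089157, 0.086     ]), array([319.48379052, 213.53865337]), np.uint64(401), ((317.6112976074219, 215.41307067871094), (29.631742477416992, 34.08875274658203), 1.4798812866210938))
```

View pics/w7.png

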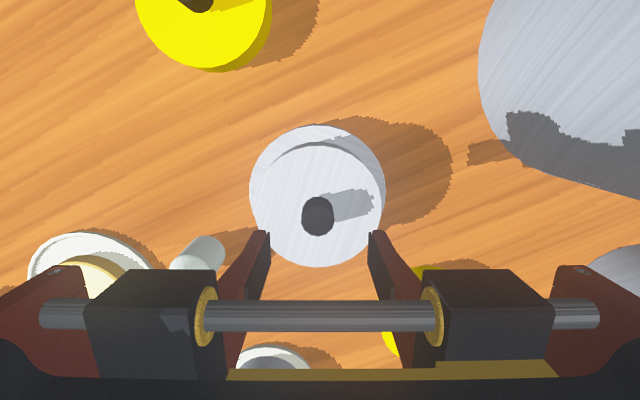

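The 86 mm cover is off the stack, and the 108 mm cover's knob is at (317.6,215.4) with nothing on it.

{"method": "step_arm", "body": {"delta_pos": [[0.1,-0.15,-1],[0.1,-0.15,-4],[0.1,-0.15,-7],[0.1,-0.15,-7.6],[0.1,-0.15,-7.6],[0.1,-0.15,-7.6],[0.1,-0.15,-7.6],[0.1,-0.15,-7.6]], "delta_rot": [[0,0,0],[0,0,0],[0,0,0],[0,0,0],[0,0,0],[0,0,0],[0,0,0],[0,0,0]], "fingers": [0.65,0.65,0.65,0.65,0.65,0,0,0]}}

```text
clock: 18.62
eef_pos: [0.4302, 0.2996, 0.2533]
tool_rot: [0.839, 0.543, 0.001, -0.0]
ft_force: [-0.3, -0.6, -0.3]
gripper_width: 0.0309
```

{"method": "step_arm", "body": {"delta_pos": [[0,0,0],[0,0,0],[0,0,0],[0,0,0]], "delta_rot": [[0,0,0],[0,0,0],[0,0,0],[0,0,0]], "fingers": [0,0,0,0]}}

```text
clock: 19.12
eef_pos: [0.4302, 0.2995, 0.253]
tool_rot: [0.839, 0.543, 0.0, -0.0]
ft_force: [-0.9, -1.1, 5.1]
gripper_width: 0.0255
```

{"method": "step_arm", "body": {"delta_pos": [[0,0,1.5],[0,0,4],[0,0,8],[0.5,-1,13],[3.5,-5.5,15],[6.5,-10.5,15],[9.5,-15.5,15],[12.5,-20.5,15]], "delta_rot": [[0,0,0],[0,0,0],[0,0,0],[0,0,0],[0,0,0],[0,0,0],[0,0,0],[0,0,0]], "fingers": [0,0,0,0,0,0,0,0]}}

```text
clock: 20.12
eef_pos: [0.5555, 0.0927, 0.4033]
tool_rot: [0.839, 0.544, 0.0, -0.0]
ft_force: [1.0, 0.4, -1.1]
gripper_width: 0.0258
```

{"method": "step_arm", "body": {"delta_pos": [[3,-5,0],[6,-10,0],[9.5,-15,0],[13,-20,0],[16.5,-25,0],[19.8,-30.7,0],[19.8,-30.7,0],[19.8,-30.7,0]], "delta_rot": [[0,0,0],[0,0,0],[0,0,0],[0,0,0],[0,0,0],[0,0,0],[0,0,0],[0,0,0]], "fingers": [0,0,0,0,0,0,0,0]}}

```text
clock: 21.12
eef_pos: [0.7529, -0.2126, 0.4022]
tool_rot: [0.84, 0.543, -0.0, -0.001]
ft_force: [0.0, 0.4, -3.2]
gripper_width: 0.0254
```

```bash
python3 cap.py w8; python3 pl.py w8 .663 -.1723 64 .108 .056
```

```text
[ 0.7529 -0.2126  0.4022] 21.125
plate px (np.int64(318), np.int64(92)) (array([ 0.66336095, -0.17249711]), np.float64(0.13861399571807512))
tcp [ 0.75300825 -0.21125338  0.40254227] held lower edge [ 0.74606796 -0.19669315] off [-0.00694029  0.01456022] diam 0.09618510403423927 277
```

View pics/w8.png

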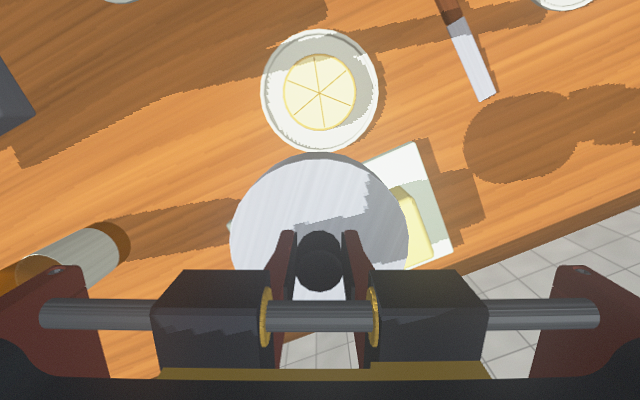

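Plate 108 is at (319,91). The held cover's edges at 230 and 409 are symmetric about the jaw centre. Again the held-edge fit is spoilt, this time by the white board behind.

{"method": "step_arm", "body": {"delta_pos": [[-4.5,2,-1],[-8.95,4,-5],[-8.95,4,-10],[-8.95,4,-14],[-8.95,4,-15.3],[-8.95,4,-15.3],[-8.95,4,-15.3],[-8.95,4,-15.3]], "delta_rot": [[0,0,0],[0,0,0],[0,0,0],[0,0,0],[0,0,0],[0,0,0],[0,0,0],[0,0,0]], "fingers": [0,0,0,0,0,0,0,0]}}

```text
clock: 22.18
eef_pos: [0.6642, -0.1727, 0.2514]
tool_rot: [0.839, 0.543, 0.001, 0.001]
ft_force: [-0.5, 0.5, -1.7]
gripper_width: 0.0259
```

{"method": "step_arm", "body": {"delta_pos": [[-0.05,0,-1],[-0.05,0,-1.6],[-0.05,0,-2.1],[-0.05,0,-2.4],[-0.05,0,-2.6],[-0.05,0,-2.75],[-0.05,0,-2.75]], "delta_rot": [[0,0,0],[0,0,0],[0,0,0],[0,0,0],[0,0,0],[0,0,0],[0,0,0]], "fingers": [0,0,0,0,0,0,0]}}

```text
clock: 23.05
eef_pos: [0.6631, -0.1727, 0.2241]
tool_rot: [0.84, 0.543, 0.0, -0.0]
ft_force: [-5.4, 1.2, 12.0]
gripper_width: 0.0252
```

{"method": "step_arm", "body": {"delta_pos": [[0,0,0.05],[0,0,0.05],[0,0,0.05],[0,0,0.05],[0,0,0.05],[0,0,2],[0,0,6],[0,0,12]], "delta_rot": [[0,0,0],[0,0,0],[0,0,0],[0,0,0],[0,0,0],[0,0,0],[0,0,0],[0,0,0]], "fingers": [0.65,0.65,0.65,0.65,0.65,0.65,0.65,0.65]}}

```text
clock: 24.05
eef_pos: [0.6626, -0.1723, 0.3432]
tool_rot: [0.839, 0.543, -0.001, -0.001]
ft_force: [0.5, -0.6, 0.3]
gripper_width: 0.057
```

{"method": "step_arm", "body": {"delta_pos": [[-2.4,5,2],[-4.8,10,2],[-7.2,15,2],[-9.6,20,2],[-12,25,2],[-14.4,30,2],[-16.8,35,2],[-19.2,40,1]], "delta_rot": [[0,0,0],[0,0,0],[0,0,0],[0,0,0],[0,0,0],[0,0,0],[0,0,0],[0,0,0]], "fingers": [0.65,0.65,0.65,0.65,0.65,0.65,0.65,0.65]}}

```text
clock: 25.05
eef_pos: [0.4707, 0.2289, 0.3543]
tool_rot: [0.84, 0.543, 0.002, -0.0]
ft_force: [0.6, 0.2, 1.0]
gripper_width: 0.0571
```

{"method": "step_arm", "body": {"delta_pos": [[-2,5,-2],[-4.1,7.3,-5],[-4.1,7.3,-5.5],[-4.1,7.3,-5.5]], "delta_rot": [[0,0,0],[0,0,0],[0,0,0],[0,0,0]], "fingers": [0.65,0.65,0.65,0.65]}}

```text
clock: 25.55
eef_pos: [0.431, 0.2996, 0.298]
tool_rot: [0.84, 0.543, 0.0, 0.0]
ft_force: [1.1, -0.3, 0.2]
gripper_width: 0.0569
```

```bash
python3 cap.py w9; python3 - <<'E'
from h import *
import pickle
im=cv2.imread("pics/w9.png");P=pickle.load(open("w9.pkl","rb"))
K=np.array([[P["fx"],0,P["cx"]],[0,P["fy"],P["cy"]],[0,0,1]])
sd=cv2.projectPoints(np.array([[.430,.301,.052]]),cv2.Rodrigues(P["R"])[0],P["t"],K,P["dist"])[0].ravel().astype(int)
for v in(80,90,105):
  r=knob(im,P,tuple(sd),.062,27,v);print(sd,r,plane(P,[r[3][0]],.051))
E
```

```text
[0.431  0.2996 0.298 ] 25.55Traceback (most recent call last):
  File "<stdin>", line 7, in <module>
  File "h.py", line 34, in knob
    m,c,ct=blob((v<vmax)&win,sd); e=cv2.fitEllipse(ct)
           ~~~~^^^^^^^^^^^^^^^^^
  File "h.py", line 18, in blob
    i=min(ok,key=lambda i:np.min(np.hypot(*(np.argwhere(l==i)[:,::-1]-seed).T)))
ValueError: min() iterable argument is empty
```

View pics/w9.png

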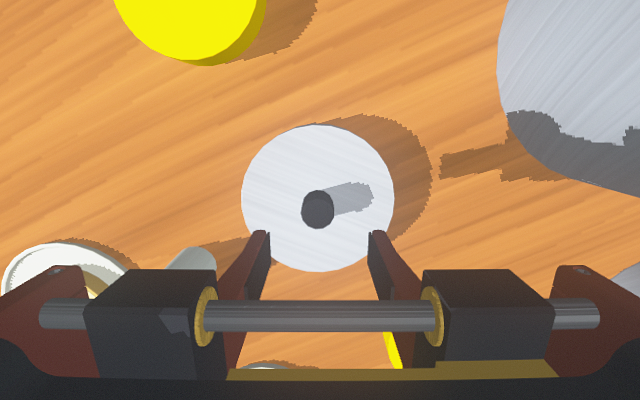

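Only the 130 mm cover is left, with its knob at about (317,210). The exposure is brighter here, so the threshold has to go up.

```bash
python3 - <<'E'
from h import *
import pickle
im=cv2.imread("pics/w9.png");P=pickle.load(open("w9.pkl","rb"))
for v in(110,125):
  r=knob(im,P,(317,210),.062,24,v);print(r,plane(P,[r[3][0]],.051))
E
```

```text
(array([0.4280006 , 0.29969404, 0.052     ]), array([317.53080082, 209.09548255]), np.uint64(974), ((317.5356750488281, 209.1099090576172), (31.560260772705078, 37.33808135986328), 1.1097506284713745)) [[0.42830822 0.29955509 0.051     ]]
(array([0.42802704, 0.29962679, 0.052     ]), array([317.4668008 , 209.15794769]), np.uint64(994), ((317.4637756347656, 209.17352294921875), (31.9925479888916, 37.61785888671875), 2.492967367172241)) [[0.42833308 0.29948144 0.051     ]]
```

{"method": "step_arm", "body": {"delta_pos": [[-0.2,0,-1],[-0.2,0,-4],[-0.2,0,-7],[-0.2,0,-7.8],[-0.2,0,-7.8],[-0.2,0,-7.8],[-0.2,0,-7.8],[-0.2,0,-7.8]], "delta_rot": [[0,0,0],[0,0,0],[0,0,0],[0,0,0],[0,0,0],[0,0,0],[0,0,0],[0,0,0]], "fingers": [0.65,0.65,0.65,0.65,0.65,0,0,0]}}

```text
clock: 26.6
eef_pos: [0.4282, 0.3006, 0.2198]
tool_rot: [0.839, 0.543, 0.001, -0.0]
ft_force: [0.4, -0.4, -0.3]
gripper_width: 0.0306
```

{"method": "step_arm", "body": {"delta_pos": [[0,0,0],[0,0,0],[0,0,0],[0,0,0]], "delta_rot": [[0,0,0],[0,0,0],[0,0,0],[0,0,0]], "fingers": [0,0,0,0]}}

```text
clock: 27.1
eef_pos: [0.4282, 0.3005, 0.2196]
tool_rot: [0.839, 0.543, 0.0, -0.0]
ft_force: [-0.8, -0.7, 5.7]
gripper_width: 0.0258
```

{"method": "step_arm", "body": {"delta_pos": [[0,0,1.5],[0,0,4],[0,0,8],[0,0,13],[1.5,-5,16],[3,-10.5,18],[5,-16,18],[7,-21.5,18]], "delta_rot": [[0,0,0],[0,0,0],[0,0,0],[0,0,0],[0,0,0],[0,0,0],[0,0,0],[0,0,0]], "fingers": [0,0,0,0,0,0,0,0]}}

```text
clock: 28.1
eef_pos: [0.4981, 0.0835, 0.4003]
tool_rot: [0.839, 0.544, 0.001, -0.0]
ft_force: [0.3, -0.1, -1.8]
gripper_width: 0.0255
```

{"method": "step_arm", "body": {"delta_pos": [[2,-5.5,0],[3.2,-11.5,0],[3.2,-11.5,0],[3.2,-11.5,0],[3.2,-11.5,0]], "delta_rot": [[0,0,0],[0,0,0],[0,0,0],[0,0,0],[0,0,0]], "fingers": [0,0,0,0,0]}}

```text
clock: 28.72
eef_pos: [0.5299, -0.0278, 0.3992]
tool_rot: [0.839, 0.545, 0.0, -0.0]
ft_force: [-1.3, 0.1, -1.2]
gripper_width: 0.0257
```

```bash
python3 cap.py w10; python3 pl.py w10 .439 .0085 76 .130 .0566
```

```text
[ 0.5299 -0.0278  0.3992] 28.725
plate px (np.int64(315), np.int64(92)) (array([0.44342006, 0.00710331]), np.float64(0.16604916198364789))
tcp [ 0.52994062 -0.02784729  0.39918864] held lower edge [ 0.50981732 -0.02005009] off [-0.0201233  0.0077972] diam 0.1023109081758551 299
```

View pics/w10.png

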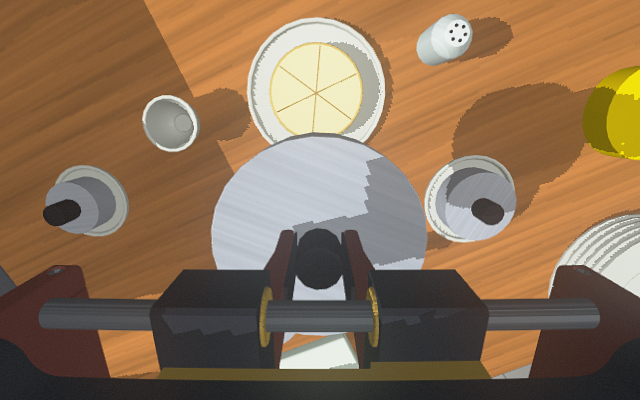

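Plate 130 is at (316,92) with its lower edge hidden by the held cover, so I'll refit using the visible arc. The 66 and 86 mm covers are seated at (80,205) and (478,205), and the shaker and bowl are standing.

```bash
python3 - <<'E'
from h import *
import pickle
im=cv2.imread("pics/w10.png");P=pickle.load(open("w10.pkl","rb"))
im[125:]=(40,90,180)
print(plate(im,P,(316,90),76))
h,s,v=[cv2.cvtColor(im,cv2.COLOR_BGR2HSV)[...,i].astype(int) for i in range(3)]
w=(h>16)&(h<35)&(s>45);w[:,:240]=0;w[:,400:]=0
m,c,ct=blob(w,(316,90));ct=ct[ct[:,1]<122];print(circ(plane(P,ct,.024)),ct.min(0),ct.max(0))
E
```

```text
(array([0.43887695, 0.00866365]), np.float64(0.15982732746617398))
(array([0.43927315, 0.00867432]), np.float64(0.05200132429584195)) [269  42] [362 121]
```

{"method": "step_arm", "body": {"delta_pos": [[-4.5,1.8,-1],[-9.1,3.65,-4],[-9.1,3.65,-9],[-9.1,3.65,-13],[-9.1,3.65,-14.9],[-9.1,3.65,-14.9],[-9.1,3.65,-14.9],[-9.1,3.65,-14.9]], "delta_rot": [[0,0,0],[0,0,0],[0,0,0],[0,0,0],[0,0,0],[0,0,0],[0,0,0],[0,0,0]], "fingers": [0,0,0,0,0,0,0,0]}}

```text
clock: 29.78
eef_pos: [0.4396, 0.0072, 0.2512]
tool_rot: [0.839, 0.544, 0.001, 0.0]
ft_force: [0.1, -0.4, -1.5]
gripper_width: 0.0254
```

{"method": "step_arm", "body": {"delta_pos": [[-0.05,0.1,-1],[-0.05,0.1,-1.6],[-0.05,0.1,-2.1],[-0.05,0.1,-2.4],[-0.05,0.1,-2.55],[-0.05,0.1,-2.7],[-0.05,0.1,-2.7]], "delta_rot": [[0,0,0],[0,0,0],[0,0,0],[0,0,0],[0,0,0],[0,0,0],[0,0,0]], "fingers": [0,0,0,0,0,0,0]}}

```text
clock: 30.65
eef_pos: [0.4387, 0.0076, 0.2243]
tool_rot: [0.84, 0.543, 0.0, -0.0]
ft_force: [-5.4, -0.7, 17.2]
gripper_width: 0.0256
```

{"method": "step_arm", "body": {"delta_pos": [[0,0,0.05],[0,0,0.05],[0,0,0.05],[0,0,0.05],[0,0,0.05],[0,0,2],[0,0,6],[0,0,12]], "delta_rot": [[0,0,0],[0,0,0],[0,0,0],[0,0,0],[0,0,0],[0,0,0],[0,0,0],[0,0,0]], "fingers": [0.65,0.65,0.65,0.65,0.65,0.65,0.65,0.65]}}

```text
clock: 31.65
eef_pos: [0.438, 0.008, 0.3434]
tool_rot: [0.839, 0.543, -0.002, -0.0]
ft_force: [0.8, 0.4, 0.5]
gripper_width: 0.057
```

{"method": "step_arm", "body": {"delta_pos": [[5,-2,4],[9,-4,9],[13,-5,14],[16,-5,18],[16,-5,18],[16,-5,18],[16,-5,18]], "delta_rot": [[0,0,0],[0,0,0],[0,0,0],[0,0,0],[0,0,0],[0,0,0],[0,0,0]], "fingers": [1,1,1,1,1,1,1]}}

```text
clock: 32.52
eef_pos: [0.5976, -0.0419, 0.5215]
tool_rot: [0.839, 0.543, -0.001, -0.001]
ft_force: [0.5, -0.7, -0.6]
gripper_width: 0.0878
```

```bash
python3 cap.py w11; python3 - <<'E'
from h import *
for n in("scene","side"): cv2.imwrite(f"pics/{n}1.png",capture(n)[:,:,::-1])
s=cv2.imread("pics/scene1.png");t=cv2.imread("pics/w11.png")
cv2.imwrite("pics/sc.png",cv2.resize(s[130:330,180:480],None,fx=2.6,fy=2.6))
E
```

```text
[ 0.5976 -0.0419  0.5215] 32.525
```

View pics/w11.png

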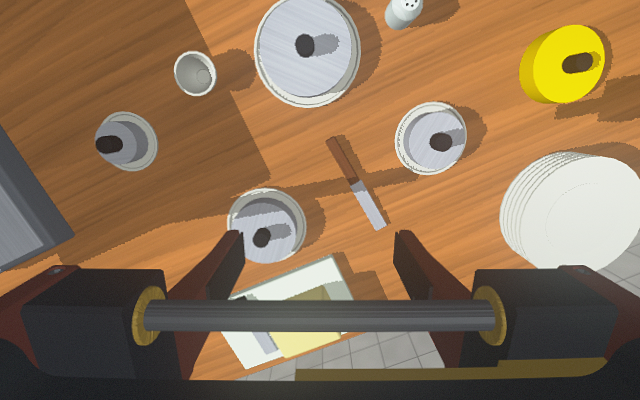

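View pics/sc.png

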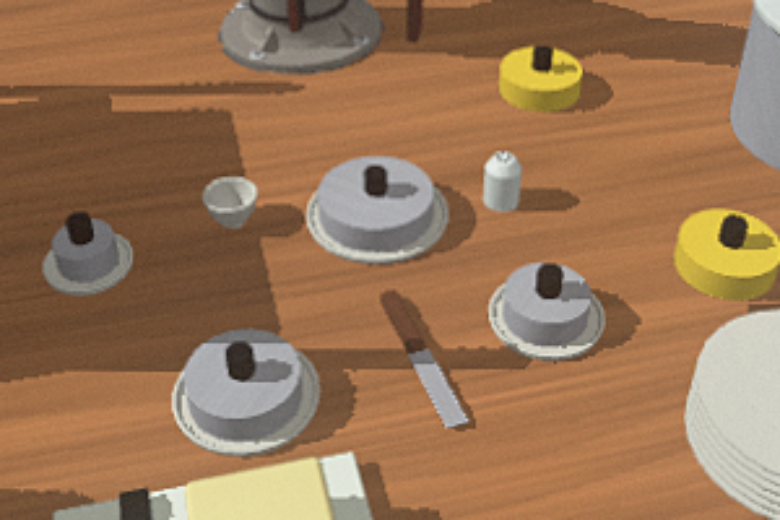

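The last pictures show all four covers standing flat and concentric inside their rims, with the shaker and bowl upright where they were. I'll do one numeric check of the knobs against the plate centres before handing in.

```bash
python3 - <<'E'
from h import *
import pickle
im=cv2.imread("pics/w11.png");P=pickle.load(open("w11.pkl","rb"));ok=1
for n,sd,p in(("66",(109,145),(.439,-.3143)),("130",(305,45),(.439,.0087)),("86",(441,142),(.6376,.1363)),("108",(262,238),(.6634,-.1725))):
    x=knob(im,P,sd,.067,15,100)[0][:2];e=1000*(x-p);print(n,np.round(e,1),"mm");ok&=np.hypot(*e)<6
print(ok)
if ok: print(hand_in())
E
```

```text
66 [-0.4  1.7] mm
130 [-0.2 -1.1] mm
86 [-1.4 -1.6] mm
108 [-0.   0.2] mm
1
the job is handed in; nothing more can be done
None
```

I took the stack apart from the top and set each cover over the cheese on the plate of its own size. The job is handed in at about 33 s of the 104 s allowed.

**Final position:** In the last wrist picture, every knob was within about 2.2 mm of its plate centre, against about 9 mm of clearance. The last wrist and scene pictures show all four covers flat inside their rims. The bowl and shaker are upright and look unmoved by eye. I left the two yellow covers alone.

**Force:** The wrist read 12 to 17 N up when each cover touched its plate. On the three larger covers there was also 5 to 8 N sideways. All are well under the limits, and the final pictures show no shift.

**Checks that disagreed or failed:**
- The scene and side cameras disagreed by about 12 mm, so I used the wrist camera for positions. The grasps and placements bore it out.
- The fit of the held cover's lower edge failed for the 86, 108 and 130 mm covers because of pale things behind them. I judged centring by eye from the cover's edges against the jaws.

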